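# Move the order hanger to the other folding hook and fold the emptied one

### The job

Swing the folded green hook fully out and move the blue order-card hanger from the orange hook to it, passing its closed eye over the green hook's upturned open end and sliding it back along the arm to the collar, where it is left hanging. Then fold the emptied orange hook flat along its panel. Do not drop the hanger or set it down on the way, and do not disturb the other things on the table.

Things in the scene. Friction and masses are not known exactly. Their poses are not given: they have to be found in the camera images.
- orange_stand: bench stand of the orange hook, fixed to the table: dark steel base 110 x 90 x 12 mm with a orange stripe, grey panel 160 x 65 mm (top 150 mm above the table) on a post. Origin under the base; x points away from the robot to the panel, whose front face is at x = +42 mm; y runs along the panel. It may stand left or right
- orange_hook (a joint): swing of the orange hook about its upright hinge: 0 = folded flat along the panel (arm points to the stand's +y), 1.571 = fully swung out (arm points square off the panel, to the stand's -x, stop). Grows anticlockwise seen from above. Light friction (about 0.07 N m) holds it anywhere; no latch or spring
- orange_hook_hinge (a point): point on the orange hook's upright hinge pin, level with the arm's axis, 165 mm above the table and 22 mm in front of the panel; it does not move
- orange_hook_knob (a point): centre of the ball knob (14 mm) on the upturned open end of the orange hook arm, on a 10 mm upright pin: 120 mm from the hinge pin, 20 mm above the arm's axis (185 mm above the table); its top is 27 mm above the axis. To be pinched or pushed to swing the arm
- orange_hook_seat (a point): place on top of the orange arm where the hanger's eye bar rests when it touches the collar: 45 mm from the hinge pin, 5 mm above the arm's axis. Moves with the arm; its own y points along the arm to the open end, z up. The arm is a 10 mm round bar; the collar (24 mm across) has its outer face 40 mm from the pin
- green_stand: bench stand of the green hook, fixed to the table: dark steel base 110 x 90 x 12 mm with a green stripe, grey panel 160 x 65 mm (top 150 mm above the table) on a post. Origin under the base; x points away from the robot to the panel, whose front face is at x = +42 mm; y runs along the panel. It may stand left or right
- green_hook (a joint): swing of the green hook about its upright hinge: 0 = folded flat along the panel (arm points to the stand's +y), 1.571 = fully swung out (arm points square off the panel, to the stand's -x, stop). Grows anticlockwise seen from above. Light friction (about 0.07 N m) holds it anywhere; no latch or spring
- green_hook_hinge (a point): point on the green hook's upright hinge pin, level with the arm's axis, 165 mm above the table and 22 mm in front of the panel; it does not move
- green_hook_knob (a point): centre of the ball knob (14 mm) on the upturned open end of the green hook arm, on a 10 mm upright pin: 120 mm from the hinge pin, 20 mm above the arm's axis (185 mm above the table); its top is 27 mm above the axis. To be pinched or pushed to swing the arm
- green_hook_seat (a point): place on top of the green arm where the hanger's eye bar rests when it touches the collar: 45 mm from the hinge pin, 5 mm above the arm's axis. Moves with the arm; its own y points along the arm to the open end, z up. The arm is a 10 mm round bar; the collar (24 mm across) has its outer face 40 mm from the pin
- hanger: blue rigid hanger, a flat plate 10 mm thick (its x), 186 mm tall, 0.12 kg. Origin at the middle of its lower edge, z up, y across its width. From below: card panel 90 wide x 50 high with a white card; closed eye, inside 30 wide x 60 high (z 58 to 118 mm); eye bar (z 118 to 128); grip tab 26 wide x 58 high (z 128 to 186). Starts on the orange arm, plate square across it, 52 mm above the table
- hanger_eye (a point): middle of the underside of the hanger's eye bar, which rests on the hook arm; 118 mm above the hanger's lower edge. Axes as the hanger's
- hanger_tab (a point): point in the middle of the hanger's grip tab (10 mm thick along x, 26 mm wide along y), 160 mm above its lower edge, 42 mm above the eye bar's underside; axes as the hanger's
- spray_bottle: white spray bottle with red head, 203 mm tall, back right; origin under it
- label_roll: white label roll, 92 mm across, 60 mm tall, at the back; origin under it
- part_box: small white carton 51 x 60 x 70 mm at the back; origin under it
- mug: green mug 94 mm tall at the back; origin under it
- stapler_mid (a point): middle of the blue stapler, 151 mm long, 49 mm high, lying near the front edge
- box_cutter_mid (a point): middle of the red box cutter, 163 mm long, 22 mm high, lying near the front edge
- label_stack_mid (a point): middle of the white banded label stack 100 x 152 x 36 mm near the front edge

How it is judged (in metres and radians):
On the way, in this order (a step that is already met when the one before it is completed fails the run):
1. the green hook is swung out while the hanger still hangs on the orange hook (value of joint green_hook above 1.4 rad and distance between hanger_eye and orange_hook_seat below 0.09 m), for 0.2 s.
2. the hanger is off the orange hook (distance between hanger_eye and orange_hook_seat above 0.13 m), for 0.1 s.
3. the hanger hangs on the swung-out green hook, back at the collar (y of hanger_eye in the frame of green_hook_seat between -0.008 and 0.014 m and x of hanger_eye in the frame of green_hook_seat between -0.014 and 0.014 m and z of hanger_eye in the frame of green_hook_seat between -0.006 and 0.008 m and angle between hanger's own z axis and vertical below 0.2 rad and value of joint green_hook above 1.4 rad), for 0.2 s.
4. the emptied orange hook is folded flat (value of joint orange_hook below 0.17 rad), for 0.2 s.
At the end, for the whole second after the job is handed in: green hook out (joint over 1.4), hanger at rest on its arm, eye bar resting on it (within 8 mm in height) and at most 14 mm from touching the collar, tilt under 0.2 rad; orange hook empty and folded (joint under 0.17) (all of step 3 and value of joint orange_hook below 0.17 rad and linear speed of hanger below 0.03 m/s and angular speed of hanger below 0.3 rad/s).
It fails at once if the hanger is dropped or set down (height (world z) of hanger_eye below 0.13 m).
It fails at once if another thing on the table is pushed away or knocked over (moved more than 3 cm) (distance of any of spray_bottle, label_roll, part_box, mug, stapler_mid, box_cutter_mid, label_stack_mid from where it was at the start of the episode above 0.03 m).
It also fails if it takes over 72 s, if anything falls off the work surface, if the arm or the gripper's body presses on something with over 40 N, if the wrist force passes 120 N, or if a joint passes its speed limit or range.

### The arm

A 7-joint arm with a two-finger parallel gripper is mounted at the origin on a cart in front of the work surface, level with it; the furniture and walls round the work are solid. World frame = base frame: x ahead of the robot, y to its left, z up, the work surface at z = 0. Lengths are in mm, angles in rad, forces in N, time in s.
With the tool pointing down it reaches from about 350 to 900 mm from the base axis. Payload 8.1 kg.
Tool frame: the origin (TCP) lies midway between the tips of the shut fingers; the grasp point (between the pads) lies 19 mm behind it; z points along the fingers, y is the line along which they close (so a half turn about z gives the same grasp; the last joint's range is limited). The gripper opens to 92 mm and grips with 3 to 60 N. Pads are 19 mm wide; open, the fingers measure 130 mm over their backs; the gripper's body (75 mm by 190 mm) begins 47 mm behind the grasp point.
Start: joints at [-1.309, 0.434, 0.025, 1.573, -0.012, 1.134, -0.075], TCP at [223.004, 583.876, 226.742] pointing down, gripper open.
Joint ranges: [-2.62, 2.62], [-0.44, 2.09], [-1.27, 1.32], [0.08, 2.57], [-1.32, 4.46], [0.12, 2], [-2.74, 2.74]. Speed limits (rad/s): [2.22, 2.22, 3.01, 3.01, 3.14, 3.14, 3.14].

### API

Orientations are given as a unit quaternion [w, x, y, z].
In Python, from station import bot, optics gives the robot as it stands.
- The arm moves only by the tool step_arm, never from a script. Its argument "increments" is a list of rows, each a list of 7 numbers: the turn, a rotation vector about the tool's x, y, z in rad, then the shift along the tool's x, y, z in cm, then the opening in per cent of the stroke, from 0 (shut) to 100 (fully open). A call has 1 to 10 rows; each row is the pose to reach, as a shift and turn from the pose commanded when the call began, along the tool's axes at that moment; what a row does not reach only later rows make up. A row lasts 1/12 s, in which the tool goes at most 41.7 mm and 7.16 degrees, less where a joint would pass 70% of its speed; a pose out of reach is approached as far as the arm can. A call with a gripper value outside its range is refused whole. The fingers move at their own pace and stop on an object; "grip_force" is the grip in N (left out, the last holds). Time passes only in rows, so rows that repeat a pose let the fingers close. It gives the time, the measured TCP pose, the force, the opening and the grip force at its end, in the units of the state.
- bot.state(): the state, without advancing time (a new reading comes with each control period).
- optics.read_camera(name): name is "scene" or "side" or "wrist"; returns the picture (420x560x3 uint8, red, green, blue); there is no depth.
- optics.camera_info(name): a dict with "camera_matrix" (3x3 intrinsics, pixels), "k1" (the pictures are not rectified: a ray, as slopes to the right and down, at radius r is drawn at 1 + k1 r^2 times it, then the intrinsics apply), "R" (3x3) and "t" (3): a world point X has camera coordinates R X + t. Camera axes: x right, y down, z forward; pixel columns grow to the right and rows downward; lengths in mm; the calibration is good to about 2 mm. A picture is of the moment at which its call begins: read the wrist's pose just before it. camera_info takes no time and is no camera call; for the wrist camera it gives the pose at the moment of the call.
- bot.hand_in(): hands the job in; it is judged then, once.
The state is a dict: "time": time; "q": joint angles; "qd": joint speeds; "joint_torque": joint torques, N m; "eef_pos": TCP position; "tcp_rot": TCP orientation; "ft_force": force on the tool from outside, world axes, zero at the start; "torque": the same for the moment, N m; "finger_gap": opening from 0.0 (shut) to 1.0 (fully open); "grip_force": force on a finger pad.
Only numpy, scipy, OpenCV 4.12 (cv2) and the standard library are available. Lean on these libraries where they do the work, as an engineer would, in place of code of your own. Each camera call takes 0.05 s, during which the arm holds its last target. There are 200 camera calls.

## Working session

There is one attempt and no reset: what is moved stays moved. The work goes in short steps, Python scripts to look and compute and a tool call to move; the robot and the scene stay as the last step left them, time stands still between calls to the robot, and variables do not carry over. Pictures are saved under pics/ and viewed, at most 12 in all, crops included, and the job is handed in when it is done.

Besides the shell and the picture viewer there is one more tool, called after "Request:" as name(argument=value, ...) on one line, values as JSON. step_arm: Moves the arm, as the interface text tells. Its arguments: {"type":"object","properties":{"increments":{"type":"array"},"grip_force":{"type":"number"}},"required":["increments"]}

```bash
mkdir -p pics; python3 - <<'E'
from station import bot, optics
import cv2,numpy as np
s=bot.state();print(s['time'],s['eef_pos'],s['tcp_rot'],s['finger_gap'])
for n in("scene","side"):
    cv2.imwrite(f'pics/{n}0.png',optics.read_camera(n)[:,:,::-1])
    i=optics.camera_info(n);print(n,i)
E
```

```text
0.0 [222.84243303 583.38155406 225.94605373] [-6.77543486e-05  1.81396248e-01  9.83409773e-01 -7.84522057e-04] 1.0010039095422552
scene {'camera_matrix': array([[517.62108587,   0.        , 269.29503215],
       [  0.        , 517.62108587, 221.8676747 ],
       [  0.        ,   0.        ,   1.        ]]), 'k1': 0.006236421826764488, 'R': array([[ 0.83107932, -0.55602922,  0.011776  ],
       [-0.37593287, -0.57724718, -0.72488631],
       [ 0.40985563,  0.59801104, -0.68876785]]), 't': array([-446.60055849,  363.29264241, 1341.09301662])}
side {'camera_matrix': array([[446.03923141,   0.        , 279.32860028],
       [  0.        , 446.03923141, 211.02658839],
       [  0.        ,   0.        ,   1.        ]]), 'k1': -0.05073429580150326, 'R': array([[ 0.98854931, -0.150136  , -0.01514707],
       [-0.10293905, -0.59756196, -0.79518756],
       [ 0.11033497,  0.78764134, -0.60617433]]), 't': array([-578.00007223,  219.74790092, 1398.67191342])}
```

View pics/scene0.png

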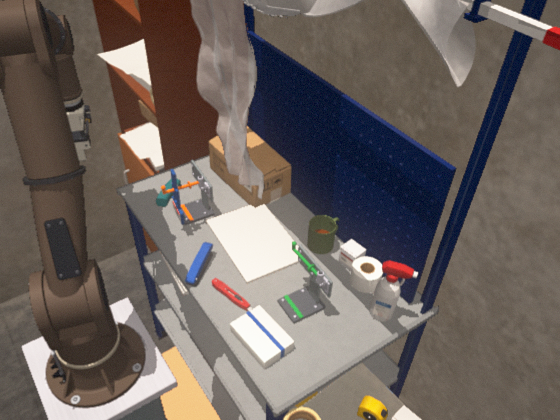

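View pics/side0.png

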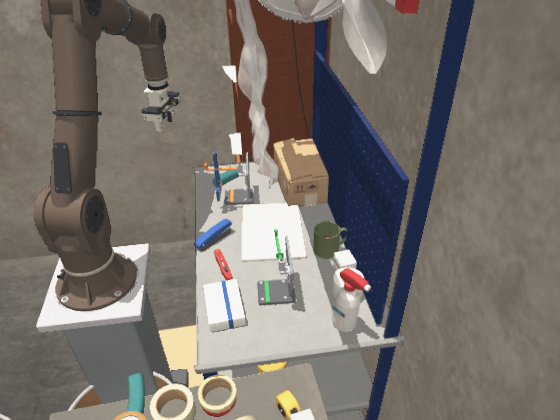

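Overview: orange stand with the blue hanger is at scene (190,200). The green stand is at scene (310,285), with its arm folded towards +y, knob near (295,245). I'll take enlarged crops for pixel measurement.

```bash
python3 - <<'E'
import cv2,numpy as np
a=cv2.imread('pics/scene0.png');b=cv2.imread('pics/side0.png')
def c(im,x,y,w=80,h=60):
    o=cv2.resize(im[y:y+h,x:x+w],(400,300),interpolation=cv2.INTER_CUBIC)
    for k in range(0,w,10):
        cv2.putText(o,str(x+k),(k*5,8),0,.3,(0,255,255));cv2.line(o,(k*5,10),(k*5,14),(0,255,255))
    for k in range(10,h,10): cv2.putText(o,str(y+k),(0,k*5+3),0,.3,(0,255,255))
    return o
m=np.vstack([np.hstack([c(a,150,160,80,70)[:300],c(a,270,240,80,80)]),np.hstack([c(b,190,145,80,70),c(b,250,225,60,85)])])
m=np.vstack([np.hstack([c(a,150,165),c(a,270,235)]),np.hstack([c(b,195,150),c(b,240,225)])])
cv2.imwrite('pics/crop.png',m)
E
```

```text
(no output)
```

View pics/crop.png

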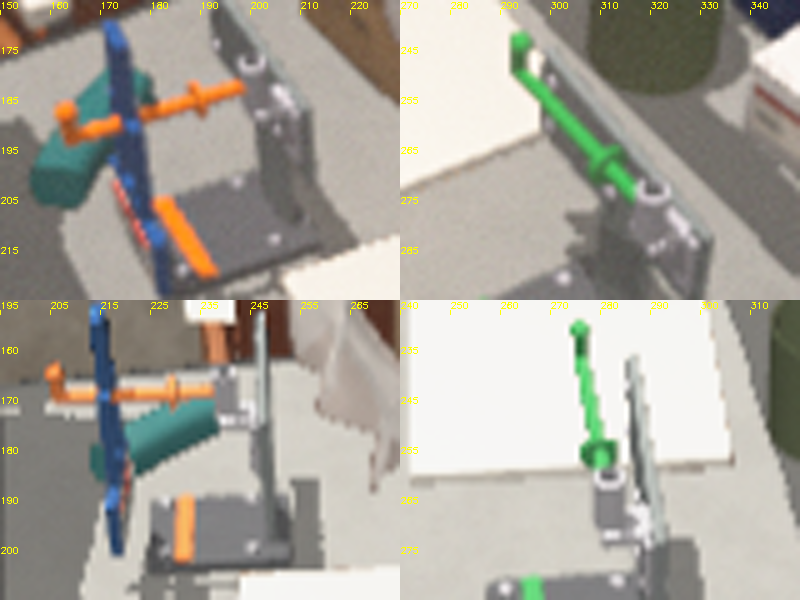

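```bash
cat > h.py <<'E'
from station import bot, optics
import cv2,numpy as np
from scipy.optimize import least_squares
from scipy.spatial.transform import Rotation as R
def proj(i,X):
    c=np.array(i['R'])@np.asarray(X,float)+i['t'];s=c[:2]/c[2];s=s*(1+i['k1']*(s@s))
    return (np.array(i['camera_matrix'])@[*s,1])[:2]
def tri(obs,z=None,infos=None):
    I={n:(infos or {}).get(n) or optics.camera_info(n) for n,_ in obs}
    f=lambda X:np.concatenate([proj(I[n],X)-p for n,p in obs]+([[ (X[2]-z)*.5]] if z is not None else []))
    r=least_squares(f,[600,0,150]);return r.x.round(1),r.fun.round(1)
def rot(s):
    w,x,y,z=s['tcp_rot'];return R.from_quat([x,y,z,w])
def go(target,yaw=None):
    "tool-frame shift in cm to reach world target (mm)"
    s=bot.state();r=rot(s);print('t',round(s['time'],2),'tcp',s['eef_pos'].round(1),'y-axis',r.as_matrix()[:,1].round(3),'z',r.as_matrix()[:,2].round(3))
    print('shift cm',(r.inv().apply(np.array(target)-s['eef_pos'])/10).round(2))
E
python3 - <<'E'
from h import *
print('oknob',tri([('scene',(163.2,187.4)),('side',(205.8,164.4))],185))
print('ocollar',tri([('scene',(190,184.4)),('side',(229.6,168.2))],165))
print('ohinge',tri([('scene',(200.5,178.5)),('side',(240,166))]))
print('gknob',tri([('scene',(294.2,243)),('side',(275.8,230.4))],185))
print('gcollar',tri([('scene',(311.6,267.6)),('side',(279.6,256))],165))
print('ghinge',tri([('scene',(320.6,272.4)),('side',(281.8,260.6))]))
print('tabtop',tri([('scene',(173.2,170.5)),('side',(213.8,151.5))],238))
go([0,0,0]);print(rot(bot.state()).as_matrix().round(2))
print(optics.camera_info('wrist'))
E
```

```text
oknob (array([372.6, 335.4, 185.1]), array([-0. , -0.1,  0. ,  0.1,  0. ]))
ocollar (array([456.2, 326.7, 165.2]), array([-0.2, -0. ,  0.2,  0.2,  0.1]))
ohinge (array([493.7, 325.6, 172.4]), array([-0. ,  0.1,  0.1, -0.1]))
gknob (array([567.1, -71.7, 185.3]), array([-0.3, -0. ,  0.3,  0.3,  0.1]))
gcollar (array([ 564.7, -156.3,  165. ]), array([-0. ,  0.4,  0.1, -0.4, -0. ]))
ghinge (array([ 565.3, -192. ,  180.4]), array([-0. ,  0.3,  0.1, -0.2]))
tabtop (array([408. , 328. , 238.3]), array([-0.4,  0.2,  0.5,  0.1,  0.2]))
t 0.1 tcp [222.9 583.4 226. ] y-axis [ 0.357  0.934 -0.001] z [-0.    -0.001 -1.   ]
shift cm [  0.   -62.42  22.69]
[[-0.93  0.36 -0.  ]
 [ 0.36  0.93 -0.  ]
 [-0.   -0.   -1.  ]]
{'camera_matrix': array([[292.67294026,   0.        , 280.81623518],
       [  0.        , 292.67294026, 213.19876254],
       [  0.        ,   0.        ,   1.        ]]), 'k1': -0.021770481740372057, 'R': array([[ 3.55619516e-01,  9.34630745e-01,  3.60214882e-04],
       [ 8.94914969e-01, -3.40619087e-01,  2.88280829e-01],
       [ 2.69558822e-01, -1.02195927e-01, -9.57545839e-01]]), 't': array([-624.77294729,  -35.82707028,  390.13537207])}
```

Request:
step_arm(increments=[[0,0,0,0,0,-6,0],[0,0,0,0,0,-12,0],[0,0,0.1,0,0,-12,0],[0,0,1.2,-60,-50,-12,0],[0,0,1.2,-60,-50,-12,0],[0,0,1.2,-60,-50,-12,0],[0,0,1.2,-60,-50,-12,0],[0,0,1.2,-60,-50,-12,0],[0,0,1.2,-60,-50,-12,0],[0,0,1.2,-60,-50,-12,0]])

```text
time: 0.93
eef_pos: [366.1, 327.4, 346.5]
tcp_rot: [-0.0, 0.623, 0.782, -0.0]
ft_force: [0.9, 1.8, -1.1]
finger_gap: 0.323
grip_force: 0.0
```

```bash
python3 - <<'E'
from h import *
go([607,-100,300]);s=bot.state();print(s['q'].round(2),s['ft_force'].round(1),rot(s).as_rotvec())
E
```

```text
t 0.93 tcp [366.1 327.4 346.5] y-axis [ 0.975  0.223 -0.   ] z [-0. -0. -1.]
shift cm [-47.03  13.96   4.64]
[-1.1   0.12  0.3   1.71 -0.04  1.31 -0.57] [ 0.9  1.8 -1.1] [-1.95799253e+00 -2.45644143e+00  4.24945052e-04]
```

Request:
step_arm(increments=[[0,0,0.225,-47,14,4.6,0],[0,0,0.225,-47,14,4.6,0],[0,0,0.225,-47,14,4.6,0],[0,0,0.225,-47,14,4.6,0],[0,0,0.225,-47,14,4.6,0],[0,0,0.225,-47,14,4.6,0],[0,0,0.225,-47,14,4.6,0],[0,0,0.225,-47,14,4.6,0],[0,0,0.225,-47,14,4.6,0],[0,0,0.225,-47,14,4.6,0]])

```text
time: 1.77
eef_pos: [572.4, -32.2, 307.4]
tcp_rot: [-0.0, 0.705, 0.709, -0.0]
ft_force: [0.0, 0.1, 0.2]
finger_gap: 0.006
grip_force: 0.0
```

Request:
step_arm(increments=[[0,0,0,0,0,0,0],[0,0,0,0,0,0,0],[0,0,0,0,0,0,0]])

```text
time: 2.02
eef_pos: [571.7, -30.2, 307.3]
tcp_rot: [-0.001, 0.705, 0.709, -0.0]
ft_force: [0.5, 0.5, -0.7]
finger_gap: 0.008
grip_force: 0.0
```

```bash
python3 - <<'E'
from h import *
go([607,-100,163])
i=optics.camera_info('wrist');im=optics.read_camera('wrist')
cv2.imwrite('pics/w1.png',im[:,:,::-1])
for p in([567,-72,185],[565.3,-192,175],[607,-100,163]):print(proj(i,p).round())
E
```

```text
t 2.02 tcp [571.7 -30.2 307.3] y-axis [ 1.     0.005 -0.001] z [-0.001  0.    -1.   ]
shift cm [-7.01  3.51 14.42]
[277. 247.]
[275. 336.]
[312. 262.]
```

View pics/w1.png

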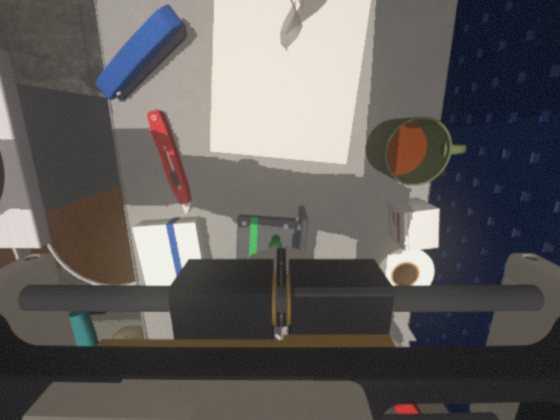

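The wrist view shows the green knob at about (277,243), against a predicted (277,247), so the estimate is good. Next I descend behind the arm.

Request:
step_arm(increments=[[0,0,0,-3.5,2,0,0],[0,0,0,-7,3.5,0,0],[0,0,0,-7,3.5,4,0],[0,0,0,-7,3.5,8,0],[0,0,0,-7,3.5,12,0],[0,0,0,-7,3.5,14.4,0],[0,0,0,-7,3.5,14.4,0]])

```text
time: 2.65
eef_pos: [604.0, -96.9, 158.7]
tcp_rot: [-0.004, 0.704, 0.71, -0.002]
ft_force: [-1.1, 0.1, 0.4]
finger_gap: 0.006
grip_force: 0.0
```

```bash
python3 - <<'E'
from h import *
go([595,-102,163]);s=bot.state();p=s['eef_pos'];print(s['ft_force'].round(1))
H=np.array([565.3,-192])
for th in np.arange(0,1.6,.1963):
    c,n=np.cos(th),np.sin(th);d=5+15*c+9.5*n
    q=H+88*np.array([-n,c])+d*np.array([c,n]);print(round(th,2),((q-p[:2])[::-1]/10).round(1))
E
```

```text
t 2.65 tcp [604.  -96.9 158.7] y-axis [ 1.     0.009 -0.009] z [-0.009  0.002 -1.   ]
shift cm [-0.51 -0.91 -0.42]
[-1.1  0.1  0.4]
0.0 [-0.7 -1.9]
0.2 [-0.5 -3.5]
0.39 [-0.5 -5.2]
0.59 [-0.9 -6.9]
0.79 [-1.7 -8.5]
0.98 [ -2.9 -10. ]
1.18 [ -4.3 -11.3]
1.37 [ -6.1 -12.2]
1.57 [ -8.1 -12.7]
```

Request:
step_arm(increments=[[0,0,0,-0.6,-1,-0.3,0],[0,0,0,-0.6,-2.2,-0.3,0],[0,0,0,-0.5,-3.7,-0.3,0],[0,0,0,-0.5,-5.2,-0.3,0],[0,0,0,-0.9,-6.9,-0.3,0],[0,0,0,-1.7,-8.5,-0.3,0],[0,0,0,-2.9,-10,-0.3,0],[0,0,0,-4.3,-11.3,-0.3,0],[0,0,0,-6.1,-12.2,-0.3,0],[0,0,0,-7.6,-12.7,-0.3,0]])

```text
time: 3.48
eef_pos: [480.6, -178.2, 170.0]
tcp_rot: [0.002, 0.705, 0.709, 0.002]
ft_force: [0.7, 0.0, 0.1]
finger_gap: 0.005
grip_force: 0.0
```

Request:
step_arm(increments=[[0,0,0,-0.3,0,0,0],[0,0,0,-0.6,0,0,0],[0,0,0,-0.6,0,0,0]])

```text
time: 3.73
eef_pos: [481.9, -183.0, 168.3]
tcp_rot: [0.001, 0.705, 0.709, 0.001]
ft_force: [0.1, -0.4, 0.1]
finger_gap: 0.004
grip_force: 0.0
```

```bash
python3 - <<'E'
from h import *
go([595,-102,163]);print(bot.state()['ft_force'].round(1))
a=optics.read_camera('scene')[:,:,::-1];b=optics.read_camera('side')[:,:,::-1]
m=np.hstack([cv2.resize(a[220:320,250:350],(400,400),interpolation=2),cv2.resize(b[210:310,220:320],(400,400),interpolation=2)])
cv2.imwrite('pics/c2.png',m)
E
```

```text
t 3.73 tcp [ 481.9 -183.   168.3] y-axis [1.    0.006 0.003] z [ 0.003  0.    -1.   ]
shift cm [ 8.03 11.36  0.57]
[ 0.1 -0.4  0.1]
```

View pics/c2.png

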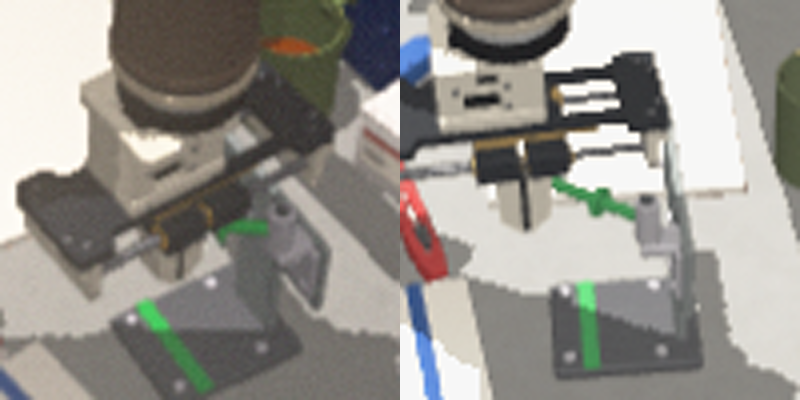

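The fingertips rode up to z≈170 and slipped over the arm. It is still short of fully out, pointing at roughly (555,185) in the right crop. I'll lift, back off and look again.

Request:
step_arm(increments=[[0,0,0,0,0,-4,0],[0,0,0,0,0,-6,0],[0,0,0,4,0,-6,0],[0,0,0,8,0,-6,0],[0,0,0,11,0,-6,0],[0,0,0,11,0,-6,0],[0,0,0,11,0,-6,0]])

```text
time: 4.42
eef_pos: [480.5, -69.9, 226.9]
tcp_rot: [-0.0, 0.703, 0.711, 0.0]
ft_force: [-0.0, 0.0, 0.6]
finger_gap: 0.005
grip_force: 0.0
```

```bash
python3 - <<'E'
from h import *
go([595,-102,163]);I={}
for n in('scene','side'):
    im=optics.read_camera(n);hsv=cv2.cvtColor(im,cv2.COLOR_RGB2HSV)
    m=cv2.inRange(hsv,(50,150,60),(75,255,255));k,l,st,c=cv2.connectedComponentsWithStats(m)
    for j in range(1,k):
        if st[j,4]>5:print(n,st[j],c[j].round(1))
H=np.array([565.3,-192])
for th in(.9,1.0,1.1,1.2,1.3,1.4,1.5,1.571):
    X=[*(H+120*np.array([-np.sin(th),np.cos(th)])),185];print(th,[proj(optics.camera_info(n),X).round(1) for n in('scene','side')])
E
```

```text
t 4.42 tcp [480.5 -69.9 226.9] y-axis [ 1.     0.012 -0.   ] z [-0.     0.001 -1.   ]
shift cm [-3.35 11.41  6.38]
scene [307 276   9   1   9] [311. 276.]
scene [295 310   7   7  18] [298.1 312.7]
0.9 [array([274.2, 268.3]), array([244.5, 244.8])]
1.0 [array([274. , 271.8]), array([242.3, 247.3])]
1.1 [array([274.4, 275.3]), array([240.5, 250.1])]
1.2 [array([275.2, 278.9]), array([239. , 252.9])]
1.3 [array([276.5, 282.5]), array([238. , 255.9])]
1.4 [array([278.3, 285.9]), array([237.4, 259. ])]
1.5 [array([280.5, 289.3]), array([237.2, 262.1])]
1.571 [array([282.4, 291.6]), array([237.3, 264.3])]
```

```bash
python3 - <<'E'
from h import *
for n in('scene','side'):
    im=optics.read_camera(n).astype(int);g=(im[...,1]>im[...,0]*1.6)&(im[...,1]>im[...,2]*1.3)&(im[...,1]>60)
    k,l,st,c=cv2.connectedComponentsWithStats(g.astype(np.uint8))
    for j in range(1,k):
        if st[j,4]>5:
            ys,xs=np.where(l==j);a=xs.argmin();b=ys.argmin();print(n,st[j],'left',xs[a],ys[a],'top',xs[b],ys[b])
    if n=='scene':A=im
m=np.hstack([cv2.resize(A[220:320,250:350].astype(np.uint8)[:,:,::-1],(400,400),interpolation=2),cv2.resize(im[210:310,220:320].astype(np.uint8)[:,:,::-1],(400,400),interpolation=2)])
cv2.imwrite('pics/c3.png',m)
E
```

```text
scene [276 272  41   8 112] left 276 274 top 305 272
scene [285 296  18  22  76] left 285 296 top 285 296
side [242 243  37  22 124] left 242 244 top 244 243
side [265 281   5  21  79] left 265 281 top 265 281
```

View pics/c3.png

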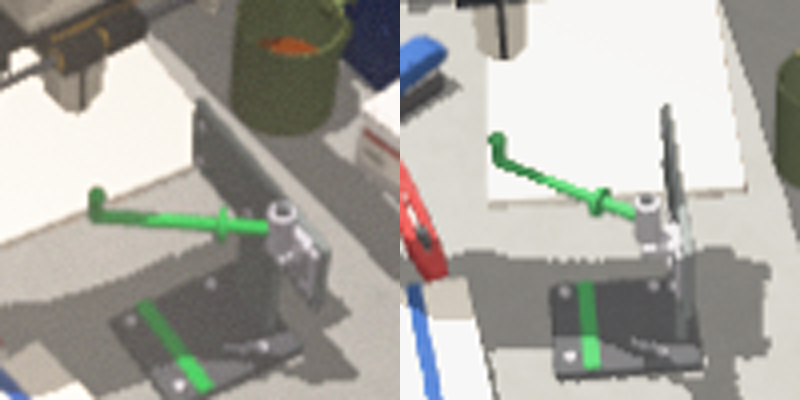

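Arm is at θ≈0.9: the knob at scene (274,268) and side (244,244) both match the model. I'll descend deeper behind it and push again.

Request:
step_arm(increments=[[0,0,0,-2.5,2,0,0],[0,0,0,-3.7,3.2,2,0],[0,0,0,-3.7,3.2,5,0],[0,0,0,-3.7,3.2,7.1,0],[0,0,0,-3.7,3.2,7.1,0],[0,0,0,-3.7,3.2,7.1,0]])

```text
time: 5.12
eef_pos: [511.6, -110.8, 155.4]
tcp_rot: [-0.001, 0.706, 0.708, -0.001]
ft_force: [0.9, 0.6, 0.6]
finger_gap: 0.004
grip_force: 0.0
```

```bash
python3 - <<'E'
from h import *
go([511,-107,157]);s=bot.state();p=s['eef_pos'];print(s['ft_force'].round(1))
H=np.array([565.3,-192])
for th in np.linspace(.9,1.571,6):
    c,n=np.cos(th),np.sin(th);d=5+15*c+9.5*n
    q=H+92*np.array([-n,c])+d*np.array([c,n]);print(round(th,2),((q-p[:2])[::-1]/10).round(1))
E
```

```text
t 5.12 tcp [ 511.6 -110.8  155.4] y-axis [ 1.     0.004 -0.002] z [-0.002 -0.    -1.   ]
shift cm [ 0.38 -0.06 -0.16]
[0.9 0.6 0.6]
0.9 [-0.7 -0.5]
1.03 [-1.6 -1.5]
1.17 [-2.7 -2.3]
1.3 [-3.9 -3. ]
1.44 [-5.3 -3.5]
1.57 [-6.7 -3.8]
```

Request:
step_arm(increments=[[0,0,0,-0.7,-0.5,0,0],[0,0,0,-1.6,-1.5,0.1,0],[0,0,0,-2.7,-2.3,0.2,0],[0,0,0,-3.9,-3,0.3,0],[0,0,0,-5.3,-3.5,0.3,0],[0,0,0,-6.3,-3.8,0.3,0],[0,0,0,-6.3,-3.8,0.3,0]])

```text
time: 5.7
eef_pos: [475.0, -169.8, 153.6]
tcp_rot: [-0.002, 0.705, 0.709, 0.003]
ft_force: [2.9, 16.3, 5.7]
finger_gap: -0.001
grip_force: 8.3
```

Request:
step_arm(increments=[[0,0,0,-0.4,0,0,0],[0,0,0,-0.8,0,0,0],[0,0,0,-0.8,0,0,0]])

```text
time: 5.95
eef_pos: [474.9, -170.7, 153.3]
tcp_rot: [-0.006, 0.703, 0.711, 0.005]
ft_force: [-1.0, 40.1, 18.5]
finger_gap: 0.004
grip_force: 20.8
```

It is against its stop. I back off, lift and measure.

Request:
step_arm(increments=[[0,0,0,1.5,0,0,0],[0,0,0,4,0,0,0],[0,0,0,6,0,-4,0],[0,0,0,8,0,-8,0],[0,0,0,12,0,-12,0],[0,0,0,16,0,-16,30],[0,0,0,20,0,-16,45]])

```text
time: 6.53
eef_pos: [474.3, -9.5, 306.8]
tcp_rot: [0.002, 0.707, 0.707, 0.002]
ft_force: [1.8, -0.3, -0.2]
finger_gap: 0.102
grip_force: 0.0
```

```bash
python3 - <<'E'
from h import *
P={}
for n in('scene','side'):
    im=optics.read_camera(n).astype(int);P[n]=im;g=(im[...,1]>im[...,0]*1.6)&(im[...,1]>im[...,2]*1.3)&(im[...,1]>60)
    k,l,st,c=cv2.connectedComponentsWithStats(g.astype(np.uint8))
    for j in range(1,k):
        if st[j,4]>5: print(n,st[j])
A=[cv2.resize(P['scene'][250:300,260:335].astype(np.uint8)[:,:,::-1],(400,300),interpolation=2),cv2.resize(P['side'][230:280,225:300].astype(np.uint8)[:,:,::-1],(400,300),interpolation=2)]
B=[cv2.resize(P['scene'][165:215,155:230].astype(np.uint8)[:,:,::-1],(400,300),interpolation=2),cv2.resize(P['side'][145:195,190:265].astype(np.uint8)[:,:,::-1],(400,300),interpolation=2)]
cv2.imwrite('pics/c4.png',np.vstack([np.hstack(A),np.hstack(B)]))
s=bot.state();print(s['time'],s['eef_pos'],s['finger_gap'])
E
```

```text
scene [283 277  35  41 239]
scene [278 288   5   4  16]
side [235 260  44   9 169]
side [265 281   5  21  82]
6.6333 [474.91223403  -2.07051258 305.59657775] 0.18528565722950865
```

View pics/c4.png

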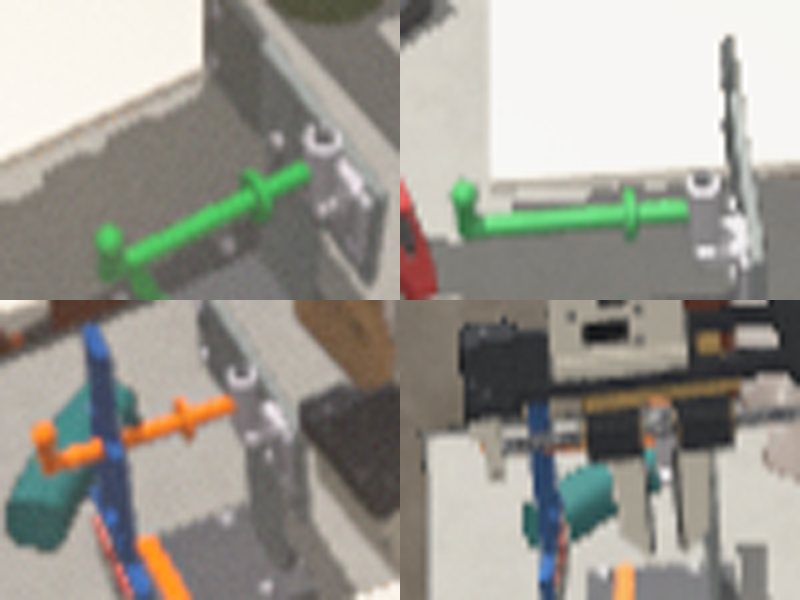

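Green is out: knob at scene (280.3,289.7) and side (237,262), so θ≈1.5. The hanger is still on the orange arm with its tab top near scene (173,170). Moving above the tab.

Request:
step_arm(increments=[[0,0,0.08,33.2,-6.6,0,45],[0,0,0.08,33.2,-6.6,0,45],[0,0,0.08,33.2,-6.6,0,45],[0,0,0.08,33.2,-6.6,0,45],[0,0,0.08,33.2,-6.6,0,45],[0,0,0.08,33.2,-6.6,0,45],[0,0,0.08,33.2,-6.6,0,45],[0,0,0.08,33.2,-6.6,0,45],[0,0,0.08,33.2,-6.6,0,45],[0,0,0.08,33.2,-6.6,0,45]])

```text
time: 7.47
eef_pos: [404.9, 326.1, 302.1]
tcp_rot: [-0.0, 0.731, 0.682, -0.0]
ft_force: [0.3, -0.7, -0.1]
finger_gap: 0.449
grip_force: 0.0
```

```bash
python3 - <<'E'
from h import *
gk=tri([('scene',(280.3,289.7)),('side',(237,262.2))],185);gc=tri([('scene',(308.4,282.5)),('side',(268.3,265.7))],165)
print(gk,gc)
bot.state();go([408,330,202]);i=optics.camera_info('wrist');im=optics.read_camera('wrist')
cv2.imwrite('pics/w2.png',im[:,:,::-1])
for p in([408,331,238],[372.6,335.4,185],[456,327,165]):print(proj(i,p).round())
print(bot.state()['finger_gap'])
E
```

```text
(array([ 444.8, -184. ,  184.9]), array([ 0.1, -0.1, -0.1,  0. , -0. ])) (array([ 528. , -191.1,  165. ]), array([-0. , -0.1, -0. ,  0.1,  0. ]))
t 7.47 tcp [404.9 326.1 302.1] y-axis [ 0.998 -0.069 -0.   ] z [-0.001 -0.    -1.   ]
shift cm [ 0.41  0.29 10.01]
[285. 221.]
[248. 202.]
[331. 200.]
0.451434216947425
```

View pics/w2.png

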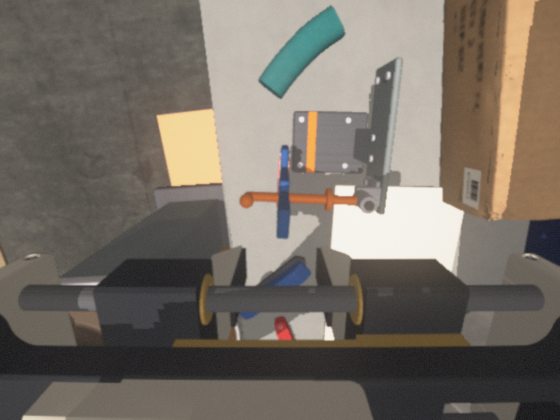

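The wrist view shows the plate's tab centred at about (283.5,222), predicted (285,221), with the arm parallel to the tool's y axis. I descend and grip.

Request:
step_arm(increments=[[0,0,0,0.4,0.2,0,45],[0,0,0,0.4,0.2,3,45],[0,0,0,0.4,0.2,6,45],[0,0,0,0.4,0.2,9,45],[0,0,0,0.4,0.2,9.8,45],[0,0,0,0.4,0.2,9.8,45]])

```text
time: 8.02
eef_pos: [407.9, 325.8, 203.1]
tcp_rot: [0.0, 0.734, 0.68, -0.002]
ft_force: [-0.6, -0.8, 0.2]
finger_gap: 0.45
grip_force: 0.0
```

```bash
python3 - <<'E'
from h import *
go([407,330.5,202])
E
```

```text
t 8.02 tcp [407.9 325.8 203.1] y-axis [ 0.997 -0.076 -0.002] z [-0.003 -0.003 -1.   ]
shift cm [ 0.46 -0.13  0.11]
```

Request:
step_arm(increments=[[0,0,0,0.4,-0.1,0,45],[0,0,0,0.4,-0.1,0,0],[0,0,0,0.4,-0.1,0,0],[0,0,0,0.4,-0.1,0,0],[0,0,0,0.4,-0.1,0,0],[0,0,0,0.4,-0.1,0,0],[0,0,0,0.4,-0.1,0,0],[0,0,0,0.4,-0.1,0,0]], grip_force=35)

```text
time: 8.68
eef_pos: [407.6, 332.5, 204.9]
tcp_rot: [-0.0, 0.733, 0.68, 0.0]
ft_force: [-0.5, -0.4, 2.4]
finger_gap: 0.108
grip_force: 35.0
```

```bash
python3 - <<'E'
from h import *
go([407,330.5,238]);s=bot.state();print(s['finger_gap'],s['grip_force'],s['ft_force'])
E
```

```text
t 8.68 tcp [407.6 332.5 204.9] y-axis [ 0.997 -0.074  0.   ] z [ 0.  0. -1.]
shift cm [-0.2  -0.05 -3.31]
0.10785215156618283 35.000038146972656 [-0.54894492 -0.38822078  2.37206718]
```

Request:
step_arm(increments=[[0,0,0,0,0,-1,0],[0,0,0,0,0,-2,0],[0,0,0,0,0,-3,0],[0,0,0,0,0,-3.5,0],[0,0,0,0,0,-3.5,0],[0,0,0,0,0,-3.5,0]])

```text
time: 9.18
eef_pos: [407.6, 332.5, 240.0]
tcp_rot: [-0.0, 0.733, 0.68, 0.0]
ft_force: [-0.0, 0.3, -0.9]
finger_gap: 0.108
grip_force: 35.0
```

```bash
python3 - <<'E'
from h import *
go([300,340,240]);s=bot.state();print(s['finger_gap'],s['grip_force'],s['ft_force'].round(1))
E
```

```text
t 9.18 tcp [407.6 332.5 240. ] y-axis [ 0.997 -0.074  0.001] z [ 0.001  0.001 -1.   ]
shift cm [ -0.05 -10.78  -0.  ]
0.10776032006411365 34.99954104423523 [-0.   0.3 -0.9]
```

Request:
step_arm(increments=[[0,0,0,0,-1,0,0],[0,0,0,0,-2.5,0,0],[0,0,0,0,-4,0,0],[0,0,0,0,-5.5,0,0],[0,0,0,0,-7,0,0],[0,0,0,0,-8.5,0,0],[0,0,0,0,-9.5,0,0],[0,0,0,0,-9.5,0,0]])

```text
time: 9.85
eef_pos: [310.1, 339.5, 239.2]
tcp_rot: [-0.0, 0.732, 0.681, -0.001]
ft_force: [-0.2, -0.1, -1.0]
finger_gap: 0.107
grip_force: 35.0
```

```bash
python3 - <<'E'
from h import *
go([375,-184,255]);s=bot.state();print(s['finger_gap'],s['ft_force'].round(1),s['torque'].round(2))
E
```

```text
t 9.85 tcp [310.1 339.5 239.2] y-axis [ 0.997 -0.071 -0.002] z [-0.002 -0.001 -1.   ]
shift cm [-51.76  10.2   -1.56]
0.10726766263940257 [-0.2 -0.1 -1. ] [-0.1   0.08  0.03]
```

Request:
step_arm(increments=[[0,0,0,-2,0.7,-1,0],[0,0,0,-5.5,1.6,-2,0],[0,0,0,-9,2.7,-2,0],[0,0,0,-12.5,5,-2,0],[0,0,0,-16,8,-2,0],[0,0,0,-19.5,11,-2,0],[0,0,0,-23,13.5,-2,0],[0,0,0,-26.5,14.5,-2,0],[0,0,0,-30,14.5,-2,0],[0,0,0,-32,14,-2,0]])

```text
time: 10.68
eef_pos: [429.6, 4.2, 259.7]
tcp_rot: [0.001, 0.735, 0.678, -0.0]
ft_force: [-0.4, -0.0, -0.6]
finger_gap: 0.108
grip_force: 35.0
```

```bash
python3 - <<'E'
from h import *
go([380,-179.7,255]);s=bot.state();print(s['finger_gap'],s['q'].round(2))
E
```

```text
t 10.68 tcp [429.6   4.2 259.7] y-axis [ 0.997 -0.08   0.001] z [ 0.001 -0.002 -1.   ]
shift cm [-18.73  -3.48   0.51]
0.10827282004118192 [-0.72  0.06  0.63  2.   -0.04  1.09 -0.15]
```

Request:
step_arm(increments=[[0,0,0,-2,-1,0,0],[0,0,0,-5,-2,0,0],[0,0,0,-8,-3.5,0,0],[0,0,0,-11,-3.8,0,0],[0,0,0,-14,-3.8,0,0],[0,0,0,-16.5,-3.8,0,0],[0,0,0,-18.7,-3.8,0.4,0],[0,0,0,-18.7,-3.8,0.4,0],[0,0,0,-18.7,-3.8,0.4,0],[0,0,0,-18.7,-3.8,0.4,0]])

```text
time: 11.52
eef_pos: [376.9, -173.6, 255.5]
tcp_rot: [-0.0, 0.733, 0.68, -0.0]
ft_force: [0.9, 0.2, -1.7]
finger_gap: 0.105
grip_force: 35.0
```

```bash
python3 - <<'E'
from h import *
go([380,-179.7,240]);s=bot.state();print(s['finger_gap'],s['ft_force'].round(1))
P=[]
for n,(x,y) in(('scene',(235,225)),('side',(190,190))):
    im=optics.read_camera(n)[:,:,::-1];P.append(cv2.resize(im[y:y+100,x:x+100],(400,400),interpolation=2))
cv2.imwrite('pics/c5.png',np.hstack(P))
E
```

```text
t 11.52 tcp [ 376.9 -173.6  255.5] y-axis [ 0.997 -0.074 -0.   ] z [-0. -0. -1.]
shift cm [-0.59  0.36  1.55]
0.10515470182416299 [ 0.9  0.2 -1.7]
```

View pics/c5.png

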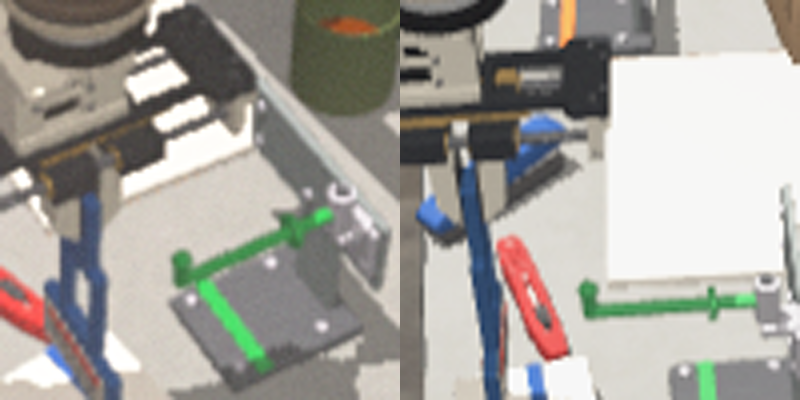

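Hanger is in hand outside the knob. Its eye centre appears at about scene (256,297.5). The green knob is at scene (280.5,291.5) and side (237,262).

```bash
python3 - <<'E'
from h import *
p=bot.state()['eef_pos'];i=optics.camera_info('scene')
e=np.array([.074,.997,0])
for dy in(-6,-3,0,3,6):print(dy,proj(i,p+e*dy+[0,0,-65]).round(1))
# detect holes: print blue mask around
im=optics.read_camera('scene').astype(int)
m=(im[...,2]>im[...,0]*1.5)&(im[...,2]>im[...,1]*1.25)
for y in range(286,312,2):print(y,''.join('#' if v else '.' for v in m[y,240:275]))
for nm,dy,dz in(('holeL',15,-65),('holeR',-15,-65),('outL',25,-65),('outR',-25,-65)):print(nm,proj(i,p+e*dy+[0,0,dz]).round(1), )
E
```

```text
-6 [256.2 298.8]
-3 [255.6 298. ]
0 [255.  297.1]
3 [254.4 296.3]
6 [253.9 295.4]
286 ...........#.....##................
288 ...........#.....##................
290 ...........##....##................
292 ............#....###...............
294 ...........#.....####..............
296 .......###.##......#...............
298 .......##..#.......#...............
300 ...........##......#...............
302 ...........####....#...............
304 ............####...................
306 .............####..................
308 ..............###..#...............
310 ...................#...............
holeL [252.1 292.9]
holeR [258.  301.4]
outL [250.2 290.1]
outR [260.  304.3]
```

Request:
step_arm(increments=[[0,0,0,-0.3,0.2,0.5,0],[0,0,0,-0.6,0.4,1,0],[0,0,0,-0.6,0.4,1.5,0],[0,0,0,-0.6,0.4,1.5,0],[0,0,0,-0.6,0.4,1.5,0]])

```text
time: 12.08
eef_pos: [380.1, -180.1, 240.1]
tcp_rot: [-0.0, 0.733, 0.68, -0.001]
ft_force: [0.9, 0.4, -1.4]
finger_gap: 0.108
grip_force: 35.0
```

```bash
python3 - <<'E'
from h import *
go([400,-181,240]);go([516,-188.7,240])
E
```

```text
t 12.08 tcp [ 380.1 -180.1  240.1] y-axis [ 0.997 -0.074 -0.001] z [-0.001 -0.    -1.   ]
shift cm [0.06 2.   0.01]
t 12.08 tcp [ 380.1 -180.1  240.1] y-axis [ 0.997 -0.074 -0.001] z [-0.001 -0.    -1.   ]
shift cm [ 1.500e-01  1.362e+01 -1.000e-02]
```

Aligned. Slide over the knob slowly, checking partway.

Request:
step_arm(increments=[[0,0,0,0.1,1,0,0],[0,0,0,0.1,2.5,0,0],[0,0,0,0.1,4,0,0],[0,0,0,0.1,5.5,0,0],[0,0,0,0.1,7,0,0],[0,0,0,0.1,8.5,0,0],[0,0,0,0.1,9,0,0],[0,0,0,0.1,9,0,0]])

```text
time: 12.75
eef_pos: [471.7, -185.6, 240.4]
tcp_rot: [0.0, 0.732, 0.681, -0.0]
ft_force: [-1.0, 0.2, -0.5]
finger_gap: 0.107
grip_force: 35.0
```

```bash
python3 - <<'E'
from h import *
go([516,-188.7,240]);s=bot.state();print(s['ft_force'].round(1),s['torque'].round(2))
P=[]
for n,(x,y) in(('scene',(245,225)),('side',(210,200))):
    im=optics.read_camera(n)[:,:,::-1];P.append(cv2.resize(im[y:y+90,x:x+90],(400,400),interpolation=2))
cv2.imwrite('pics/c6.png',np.hstack(P))
E
```

```text
t 12.75 tcp [ 471.7 -185.6  240.4] y-axis [ 0.997 -0.073 -0.   ] z [-0.    -0.001 -1.   ]
shift cm [0.02 4.44 0.04]
[-1.   0.2 -0.5] [-0.06  0.09  0.  ]
```

View pics/c6.png

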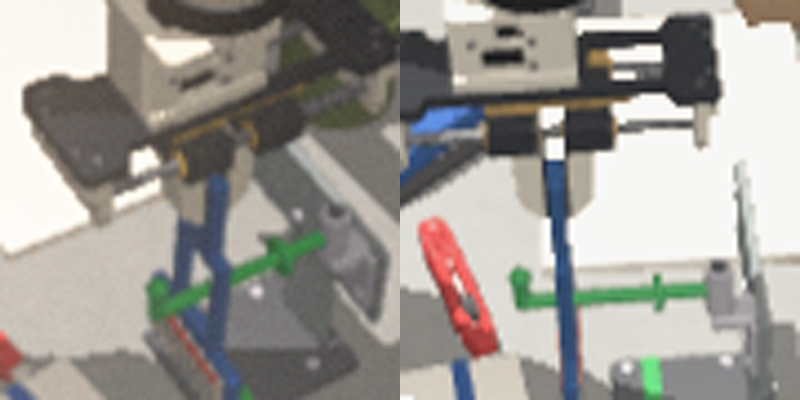

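The arm passes through the eye, with the knob at scene crop (158,290) in front of the plate. I slide to the collar and lower.

Request:
step_arm(increments=[[0,0,0,0,1.5,0,0],[0,0,0,0,3,0,0],[0,0,0,0,4,0,0],[0,0,0,0,4.3,0,0],[0,0,0,0,4.3,1,0],[0,0,0,0,4.3,2,0],[0,0,0,0,4.3,3,0],[0,0,0,0,4.3,3.4,0],[0,0,0,0,4.3,3.4,0],[0,0,0,0,4.3,3.4,0]])

```text
time: 13.68
eef_pos: [512.5, -188.9, 206.1]
tcp_rot: [-0.0, 0.733, 0.68, -0.0]
ft_force: [0.3, 0.3, -0.9]
finger_gap: 0.107
grip_force: 35.0
```

```bash
python3 - <<'E'
from h import *
go([516,-188.7,205]);s=bot.state();print(s['ft_force'].round(1),s['torque'].round(2))
im=optics.read_camera('side').astype(int);y=266
g=(im[...,1]>im[...,0]*1.5)&(im[...,1]>im[...,2]*1.3);b=(im[...,2]>im[...,0]*1.5)&(im[...,2]>im[...,1]*1.25)
for r in range(258,274):print(r,''.join('G' if g[r,c] else 'B' if b[r,c] else '.' for c in range(230,290)))
i=optics.camera_info('side');print([proj(i,[x,-189,165]).round(1) for x in(510,515,520,525)])
E
```

```text
t 13.68 tcp [ 512.5 -188.9  206.1] y-axis [ 0.997 -0.074 -0.001] z [-0.001  0.    -1.   ]
shift cm [0.05 0.34 0.11]
[ 0.3  0.3 -0.9] [-0.12  0.06  0.01]
258 ...............................BBB..........................
259 ...............................BBB..........................
260 ......G........................BBB..........................
261 .....GGGG......................BBB..........................
262 .....GGGG......................BBB...G......................
263 .....GGGG......................BBB...G......................
264 .....GGGG......................BBB...GG..GGGGGGGG...........
265 ......GGG..................GGGG.BB.GGGGGGGGGGGGGG...........
266 ......GGGGGGGGGGGGGGGGGGGGGGGGG.BB.GGGGGGGGGGGG.............
267 ......GGGGGGGGGGGGGGGGGGGGGGGGG.BBB...G.....................
268 ......GGGGGGGGGGGGG............BBBB...G.....................
269 .......G........................BB..........................
270 ................................BB..........................
271 ................................BB..........................
272 ................................BB..........................
273 ................................BBB.........................
[array([261.6, 266.1]), array([263.4, 265.9]), array([265.3, 265.6]), array([267.1, 265.4])]
```

Request:
step_arm(increments=[[0,0,0,0,0.25,0,0],[0,0,0,0,0.5,0,0],[0,0,0,0,0.5,0,0],[0,0,0,0,0.5,0.1,0],[0,0,0,0,0.5,0.1,0]])

```text
time: 14.15
eef_pos: [518.2, -189.3, 205.4]
tcp_rot: [-0.0, 0.733, 0.68, -0.0]
ft_force: [0.8, -0.7, -1.2]
finger_gap: 0.106
grip_force: 35.0
```

Request:
step_arm(increments=[[0,0,0,0,0,0.1,0],[0,0,0,0,0,0.1,0],[0,0,0,0,0,0.1,0]])

```text
time: 14.4
eef_pos: [518.2, -189.4, 204.9]
tcp_rot: [0.0, 0.733, 0.68, 0.0]
ft_force: [-2.2, 0.8, 4.7]
finger_gap: 0.108
grip_force: 35.0
```

Request:
step_arm(increments=[[0,0,0,0,0,0.1,0],[0,0,0,0,0,0.1,0],[0,0,0,0,0,0.1,0]])

```text
time: 14.65
eef_pos: [518.3, -189.5, 204.6]
tcp_rot: [0.0, 0.733, 0.68, 0.001]
ft_force: [-3.2, 1.4, 13.0]
finger_gap: 0.111
grip_force: 35.0
```

Request:
step_arm(increments=[[0,0,0,0,0,-0.1,0],[0,0,0,0,0,-0.1,15],[0,0,0,0,0,-0.1,20],[0,0,0,0,0,-0.1,30],[0,0,0,0,0,-0.1,35],[0,0,0,0,0,-0.1,35],[0,0,0,0,0,-2,35],[0,0,0,0,0,-5,35],[0,0,0,0,0,-9,35],[0,0,0,0,0,-12,35]])

```text
time: 15.48
eef_pos: [518.0, -189.8, 325.9]
tcp_rot: [0.0, 0.733, 0.68, 0.0]
ft_force: [1.8, -0.0, 0.3]
finger_gap: 0.35
grip_force: 0.0
```

```bash
python3 - <<'E'
from h import *
# arm at orange: pusher start on -y side of orange arm
go([395,285,330]);s=bot.state();print(s['finger_gap'],s['q'].round(2))
im=optics.read_camera('side').astype(int)
g=(im[...,1]>im[...,0]*1.5)&(im[...,1]>im[...,2]*1.3);b=(im[...,2]>im[...,0]*1.5)&(im[...,2]>im[...,1]*1.25)
for r in range(236,294,3):print(r,''.join('G' if g[r,c] else 'B' if b[r,c] else '.' for c in range(230,290)))
E
```

```text
t 15.48 tcp [ 518.  -189.8  325.9] y-axis [ 0.997 -0.075  0.001] z [ 0.001 -0.001 -1.   ]
shift cm [ 46.42 -15.82  -0.45]
0.34992132080821414 [-0.38  0.3   0.85  1.65 -0.23  1.3   0.44]
236 ............................................................
239 ............................................................
242 ............................................................
245 .................................BB.........................
248 .................................BB.........................
251 .................................BB.........................
254 .................................BBB........................
257 .................................BBB........................
260 ......G..........................BBB........................
263 .....GGGG........................BBB.G......................
266 ......GGGG.GGGGGGGGGGGGGGGGGGGGGG.BBBGGGGGGGGGG.............
269 ..................................BBB.......................
272 ..................................BBB.......................
275 ..................................BBB.......................
278 ..................................BBB.......................
281 ..................................BBB.......................
284 ...................................BB.......................
287 ...................................BBB......................
290 ...................................BBB......................
293 ...................................BBB......................
```

```bash
python3 - <<'E'
from h import *
def ray(n,p,z):return least_squares(lambda X:proj(optics.camera_info(n),[*X,z])-p,[600,200]).x.round()
print('box side bottom corners',ray('side',(289,206),0),ray('side',(327,203),0),'scene',ray('scene',(262,203),0),ray('scene',(211,170),0))
H=np.array([492.5,325.5]);xs=np.array([.997,-.075]);ys=np.array([.075,.997])
P=[]
for th in(1.571,1.37,1.18,.98,.79,.59,.39,.2,.05):
    n,c=np.sin(th),np.cos(th);d=5+10*n+17*c
    a=(-n*90-c*d, 90*c-n*d);q=H+a[0]*xs+a[1]*ys;P.append(a)
    if th==1.571: a0=(a[0],a[1]-25);print('start',H+a0[0]*xs+a0[1]*ys)
    print(th,q.round(1),'rel start tool x,y cm',round((a[1]-a0[1])/10,1),round((a[0]-a0[0])/10,1))
q=H+a0[0]*xs+a0[1]*ys;go([*q,300])
E
```

```text
box side bottom corners [665. 285.] [812. 279.] scene [699. 288.] [642. 547.]
start [399.77193202 292.35494776]
1.571 [401.6 317.3] rel start tool x,y cm 2.5 0.0
1.37 [401.  332.5] rel start tool x,y cm 4.0 -0.2
1.18 [402.8 347.4] rel start tool x,y cm 5.5 -0.1
0.98 [407.7 363.2] rel start tool x,y cm 7.1 0.3
0.79 [415.3 377.7] rel start tool x,y cm 8.6 0.9
0.59 [426.7 391.7] rel start tool x,y cm 10.1 1.9
0.39 [441.3 403.5] rel start tool x,y cm 11.4 3.3
0.2 [457.8 411.8] rel start tool x,y cm 12.4 4.9
0.05 [472.3 416. ] rel start tool x,y cm 12.9 6.3
t 15.53 tcp [ 520.1 -191.1  331.2] y-axis [ 0.997 -0.075  0.008] z [ 0.008 -0.002 -1.   ]
shift cm [ 47.31 -15.65   2.93]
```

Request:
step_arm(increments=[[0,0,0,3,-1,0,0],[0,0,0,47.3,-15.6,2,0],[0,0,0,47.3,-15.6,2,0],[0,0,0,47.3,-15.6,2,0],[0,0,0,47.3,-15.6,2,0],[0,0,0,47.3,-15.6,2,0],[0,0,0,47.3,-15.6,2,0],[0,0,0,47.3,-15.6,2,0],[0,0,0,47.3,-15.6,2,0],[0,0,0,47.3,-15.6,2,0]])

```text
time: 16.37
eef_pos: [418.8, 206.7, 307.6]
tcp_rot: [-0.0, 0.733, 0.68, 0.0]
ft_force: [0.7, 0.8, 0.3]
finger_gap: 0.001
grip_force: 0.0
```

```bash
python3 - <<'E'
from h import *
go([399.8,292.4,157])
E
```

```text
t 16.37 tcp [418.8 206.7 307.6] y-axis [ 0.997 -0.074  0.   ] z [ 0.     0.001 -1.   ]
shift cm [ 8.39 -2.53 15.07]
```

Request:
step_arm(increments=[[0,0,0,4,-1.2,0,0],[0,0,0,8,-2.5,2,0],[0,0,0,8,-2.5,5.5,0],[0,0,0,8,-2.5,9,0],[0,0,0,8,-2.5,12.5,0],[0,0,0,8,-2.5,15.1,0],[0,0,0,8,-2.5,15.1,0],[0,0,0,8,-2.5,15.1,0]])

```text
time: 17.03
eef_pos: [400.4, 285.9, 156.1]
tcp_rot: [0.0, 0.733, 0.68, -0.001]
ft_force: [-0.3, 0.7, -0.7]
finger_gap: 0.004
grip_force: 0.0
```

```bash
python3 - <<'E'
from h import *
go([399.8,292.4,157])
E
```

```text
t 17.03 tcp [400.4 285.9 156.1] y-axis [ 0.997 -0.075 -0.001] z [-0.002 -0.002 -1.   ]
shift cm [ 0.65 -0.1  -0.09]
```

Request:
step_arm(increments=[[0,0,0,1.5,-0.1,0,0],[0,0,0,3.1,-0.1,0.1,0],[0,0,0,4.6,-0.3,0.1,0],[0,0,0,6.1,-0.2,0.1,0],[0,0,0,7.7,0.2,0.1,0],[0,0,0,9.2,0.8,0.1,0],[0,0,0,9.2,0.8,0.1,0]])

```text
time: 17.62
eef_pos: [416.1, 382.9, 156.5]
tcp_rot: [-0.0, 0.731, 0.682, 0.002]
ft_force: [-0.2, 0.4, 0.1]
finger_gap: 0.002
grip_force: 0.0
```

```bash
python3 - <<'E'
from h import *
for q in([426.7,391.7],[441.3,403.5],[457.8,411.8],[472.3,416]):go([*q,157])
E
```

```text
t 17.62 tcp [416.1 382.9 156.5] y-axis [ 0.998 -0.07   0.002] z [ 0.002  0.003 -1.   ]
shift cm [ 0.95  1.   -0.04]
t 17.62 tcp [416.1 382.9 156.5] y-axis [ 0.998 -0.07   0.002] z [ 0.002  0.003 -1.   ]
shift cm [ 2.23  2.37 -0.04]
t 17.62 tcp [416.1 382.9 156.5] y-axis [ 0.998 -0.07   0.002] z [ 0.002  0.003 -1.   ]
shift cm [ 3.18  3.96 -0.03]
t 17.62 tcp [416.1 382.9 156.5] y-axis [ 0.998 -0.07   0.002] z [ 0.002  0.003 -1.   ]
shift cm [ 3.7   5.38 -0.03]
```

Request:
step_arm(increments=[[0,0,0,0.9,1,0,0],[0,0,0,2,2.3,0,0],[0,0,0,3,3.9,0,0],[0,0,0,3.4,5.2,0,0],[0,0,0,3.4,5.2,0,0],[0,0,0,3.4,5.2,0,0]])

```text
time: 18.12
eef_pos: [470.0, 408.1, 155.8]
tcp_rot: [0.0, 0.733, 0.68, 0.0]
ft_force: [-0.5, 0.3, 1.6]
finger_gap: 0.004
grip_force: 0.0
```

```bash
python3 - <<'E'
from h import *
go([472.3,416,157])
for n,(x0,y0) in(('scene',(180,140)),('side',(205,135))):
    im=optics.read_camera(n).astype(int);o=(im[...,0]>im[...,1]*1.5)&(im[...,1]>im[...,2]*1.5)&(im[...,0]>130)
    for r in range(y0,y0+45,1):print(r,''.join('O' if v else '.' for v in o[r,x0:x0+50]))
    for th in(0,.1,.2,.4):
        q=np.array([492.5,325.5])-120*np.sin(th)*np.array([.997,-.075])+120*np.cos(th)*np.array([.075,.997]);print(th,proj(optics.camera_info(n),[*q,185]).round(1))
E
```

```text
t 18.12 tcp [470.  408.1 155.8] y-axis [ 0.997 -0.074  0.   ] z [ 0.  0. -1.]
shift cm [ 0.8   0.17 -0.12]
140 ..................................................
141 ..................................................
142 ..................................................
143 ..................................................
144 ..................................................
145 ..................................................
146 ..................................................
147 ..................................................
148 ..................................................
149 ..................................................
150 ..................................................
151 ..................................................
152 ..................................................
153 ..................................................
154 ..................................................
155 ..................................................
156 ..................................................
157 ..................................................
158
[... 3396 characters left out ...]
.........................
169 ..................................................
170 ..................................................
171 ..................................................
172 ..................................................
173 ..................................................
174 ..................................................
175 ..................................................
176 ..................................................
177 ..................................................
178 ..................................................
179 ..................................................
0 [239.4 146.6]
0.1 [236.2 146.8]
0.2 [233.1 147.2]
0.4 [227.  148.4]
```

θ≈0.1. Push a little further.

Request:
step_arm(increments=[[0,0,0,0,0.3,0,0],[0,0,0,0,0.6,0,0],[0,0,0,0,0.6,0,0]])

```text
time: 18.47
eef_pos: [476.1, 407.3, 155.8]
tcp_rot: [-0.0, 0.733, 0.68, 0.0]
ft_force: [-1.0, 1.8, 0.4]
finger_gap: 0.002
grip_force: 0.5
```

Request:
step_arm(increments=[[0,0,0,0,0.2,0,0],[0,0,0,0,0.3,0,0],[0,0,0,0,0.3,0,0]])

```text
time: 18.72
eef_pos: [478.2, 407.3, 155.6]
tcp_rot: [-0.001, 0.733, 0.681, -0.0]
ft_force: [-4.7, 0.5, 4.4]
finger_gap: 0.004
grip_force: 3.2
```

Contact force is rising, so it is near the stop. Back off, lift and check everything.

Request:
step_arm(increments=[[0,0,0,0,-1.5,0,0],[0,0,0,0,-4,0,0],[0,0,0,0,-7,-3,0],[0,0,0,0,-10,-7,0],[0,0,0,-3,-13,-11,0],[0,0,0,-3,-16,-15,0],[0,0,0,-3,-16,-15,0]])

```text
time: 19.3
eef_pos: [316.3, 388.2, 307.8]
tcp_rot: [-0.0, 0.733, 0.68, 0.001]
ft_force: [-0.0, 1.4, 1.1]
finger_gap: 0.007
grip_force: 0.0
```

```bash
python3 - <<'E'
from h import *
P=[]
for n,B in(('scene',((150,140),(250,230))),('side',((190,130),(215,225)))):
    im=optics.read_camera(n)[:,:,::-1]
    P.append(np.vstack([cv2.resize(im[y:y+75,x:x+100],(400,300),interpolation=2) for x,y in B]))
cv2.imwrite('pics/c7.png',np.hstack(P))
E
```

```text
(no output)
```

View pics/c7.png

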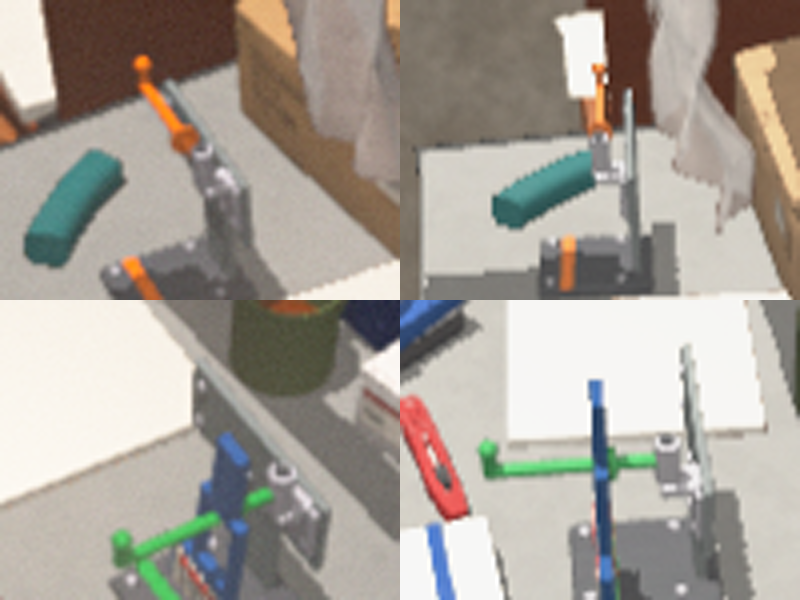

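Final view: the orange arm lies parallel to its panel (knob at scene (186,156), θ≈0). The hanger hangs upright at the green collar, and the green arm is unchanged (knob at scene (280.5,290)). Handing in.

```bash
python3 -c "
from station import bot
print(bot.hand_in())"
```

```text
the job is handed in; nothing more can be done
None
```

The job is handed in at about 19 s, with no verdict returned: in the last camera views the green hook is out with the hanger upright at its collar, and the emptied orange hook is folded flat.

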